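# Join the wooden egg holder on its dowels and hold it pressed

### The job

The upper half of the wooden egg holder lies on its side on the grey felt mat among the cups; stand it upright and fit it onto the two dowels of the lower half on the silicone trivet until the halves meet flush with their sides in line. Then press it down firmly with the gripper so that the soft trivet gives by about half a centimetre, as one does while the glue takes, and finish while still holding it pressed like that; do not shift or knock over the cups, salt shaker or sugar jar beside it.

Things in the scene. Friction and masses are not known exactly. Their poses are not given: they have to be found in the camera images.
- upper_half: Plain birch block 56 (its x) x 46 (y) x 70 mm (z), about 0.13 kg. Origin: centre of its underside, which has two holes 13 mm wide, 22 deep, at x = +-16 mm, y = 0. z points to its top, which has one egg hollow 34 wide, 24 deep. Starts lying on the mat on a 56 x 70 side: z and x level, origin 27 mm above the table, top roughly to the robot's left. Grip across its 56 mm. Fits the dowels either way round.
- lower_face (a point): Centre of the lower half's flat top face, about 44 mm above the table; z up, x along the dowel line. Two dowels 10 mm thick, 18 tall, the upper 8 mm tapered to 4 mm, stand on it at x = +-16 mm, y = 0. The lower half is a birch block 56 (x) x 46 (y) x 22 mm on a foot 80 x 66 x 10 mm on the trivet; it can only sink, not shift or turn.
- lower_half (a joint): How far the lower half has been pressed down into the soft trivet, in m: 0 unloaded, growing downwards, springs back at 2.5 N per mm, stops at 0.008 (20 N). The parts' own weight gives about 0.001.
- mat: Thin grey felt place mat, fixed, 340 (x) x 300 (y) x 4 mm thick; origin at the centre of its underside on the table. The upper half, cups, salt shaker and sugar jar start on it. Mat and trivet may be on either side.
- trivet: Round grey silicone trivet, fixed, 156 mm wide, 14 mm thick, origin at the centre of its underside; the lower half stands in its middle.
- cup_near: White espresso cup, 56 mm wide, 50 mm tall, upright on the mat on the robot's side of the upper half. Origin: centre of underside. Leave it alone.
- cup_far: The same kind of cup on the far side of the upper half. Leave it alone.
- salt_shaker: Dark wooden salt shaker, 40 mm wide, 45 mm tall, upright on the mat beyond the upper half's top end. Origin: centre of underside. Leave it alone.
- sugar_jar: Small glass jar, 48 mm wide, 50 mm tall, upright on the mat beyond the upper half's underside end. Origin: centre of underside. Leave it alone.
Mind the look-alikes: they are no part of the job. What is shaped like the upper_half but green, orange or yellow is not meant.

How it is judged:
By the outcome, as a careful person would: the job done as asked, in the order asked, and still so for the second after the job is handed in, while the arm keeps its last pose, push and grip.
It also fails if it takes over 58 s, if anything falls off the work surface, if the arm or the gripper's body presses on something with over 40 N, if the wrist force passes 120 N, or if a joint passes its speed limit or range.

### The arm

A 6-joint arm with a two-finger parallel gripper is mounted at the origin on the work surface. World frame = base frame: x ahead of the robot, y to its left, z up, the work surface at z = 0. Lengths are in m, angles in rad, forces in N, time in s.
With the tool pointing down it reaches from about 0.3 to 0.75 m from the base axis. Payload 8.5 kg.
Tool frame: the origin (TCP) lies at the very end of the fingers, on their centre line; the grasp point (between the pads) lies 19 mm behind it; z points along the fingers, y is the line along which they close (so a half turn about z gives the same grasp; the last joint's range is limited). The gripper opens to 88 mm and grips with 3 to 60 N. Pads are 18 mm wide; open, the fingers measure 123 mm over their backs; the gripper's body (75 mm by 187 mm) begins 45 mm behind the grasp point.
Start: joints at [0.886, 0.381, 1.297, -0, 1.464, -0.215], TCP at [0.249, 0.49, 0.239] pointing down, gripper open.
Joint ranges: [-3.11, 3.11], [-0.89, 2.33], [0.22, 2.48], [-1.42, 4.56], [0.17, 2.85], [-2.88, 2.88]. Speed limits (rad/s): [2.39, 2.39, 3.14, 3.14, 3.14, 3.14].

### API

Orientations are given as a rotation vector (axis times angle).
In Python, from bench import get_state, capture, sign_off, spot_in, mark_of gives the robot as it stands.
- The arm moves only by the shell command python3 -m crank 'ROWS' [FORCE]. ROWS is JSON, a list of rows, each an object with "travel": the shift along the tool's x, y, z in mm, a list of three; "twist": the turn, a rotation vector about the tool's x, y, z in rad, a list of three; "grip": the closure in counts, from 0 (fully open) to 255 (shut). A call has exactly 5 rows; each row shifts and turns the commanded pose from where the row before left it, along the tool's axes as they then stand; what a row does not reach is not made up. A row lasts 1/12 s, in which the tool goes at most 41.7 mm and 7.16 degrees, less where a joint would pass 70% of its speed; a pose out of reach is approached as far as the arm can. A call with a gripper value outside its range is refused whole. The fingers move at their own pace and stop on an object; FORCE is the grip in N (left out, the last holds). Time passes only in rows, so rows that do not move let the fingers close, or fill a call up. It gives the time, the measured TCP pose, the force, the opening and the grip force at its end, in the units of the state.
- get_state(): the state, without advancing time (a new reading comes with each control period).
- capture(name): name is "scene" or "top"; returns a dict with "img" (400x640x3 uint8, red, green, blue), "mtx" (3x3 intrinsics, pixels), "view" (4x4, takes a point from world to camera coordinates). Camera axes: x right, y down, z forward; pixel columns grow to the right and rows downward; lengths in m; the calibration is good to about 2 mm. A picture is of the moment at which its call begins. There is no depth.
- sign_off(): hands the job in; it is judged then, once.
Trained networks look in the newest picture that a camera, given by its name, has taken for a name from the list of things; names that differ only in an ending like _2 or _b are one class to them, and where a whole thing is asked for, a point or a joint stands for the part that bears it (a point fixed in the world has none). Each returns a list of dicts, best first, with "confidence" (0 to 1); they miss things now and then, are a little off and sometimes report something else, mostly with a low value. They report only what shows in the picture. A call takes as long as a camera call. They do not tell look-alikes from the thing itself.
- spot_in(camera, query): "box" ([left, top, right, bottom] in pixels, round what is visible of it).
- mark_of(camera, query): "at" ([column, row] in pixels: a listed point, or the origin of a listed thing).
The state is a dict: "t": time; "joint_positions": joint angles; "qd": joint speeds; "tau": joint torques, N m; "position": TCP position; "orientation": TCP orientation; "wrist_force": force on the tool from outside, world axes, zero at the start; "torque": the same for the moment, N m; "gripper_width": opening from 0.0 (shut) to 1.0 (fully open); "finger_force": force on a finger pad.
Only numpy, scipy, OpenCV 4.12 (cv2) and the standard library are available. Lean on these libraries where they do the work, as an engineer would, in place of code of your own. Each camera call takes 0.05 s, during which the arm holds its last target. There are 200 camera calls.

## Working session

There is one attempt and no reset: what is moved stays moved. The work goes in short steps, Python scripts to look and compute and a shell command to move; the robot and the scene stay as the last step left them, time stands still between calls to the robot, and variables do not carry over. Pictures are saved under pics/ and viewed, at most 10 in all, crops included, and the job is handed in when it is done.

```bash
mkdir -p pics; ls; cat > h.py <<'E'
import numpy as np, cv2
from bench import get_state, capture, sign_off, spot_in, mark_of
from scipy.spatial.transform import Rotation as R
def ray(c,p,z):
    V=c["view"];K=c["mtx"];r=V[:3,:3];o=-r.T@V[:3,3]
    d=r.T@np.linalg.inv(K)@np.array([p[0],p[1],1.]);return o+d*(z-o[2])/d[2]
def proj(c,P):
    q=c["view"]@np.append(P,1);u=c["mtx"]@q[:3];return u[:2]/u[2]
E
python3 - <<'E'
from h import *
np.set_printoptions(precision=4,suppress=True)
s=get_state();print(s["position"],s["orientation"],s["gripper_width"],s["t"])
ims=[]
for n in("scene","top"):
    c=capture(n);ims.append(c);cv2.imwrite(f"pics/{n}1.png",c["img"][:,:,::-1])
    V=c["view"];print(n,"cam",-V[:3,:3].T@V[:3,3],c["mtx"][0,0]);print(V[:3,:3])
    for q,z in(("upper_half",.027),("lower_face",.044),("cup_near",.004),("salt_shaker",.004),("sugar_jar",.004),("trivet",0),("mat",0)):
        print(q,[(np.round(m["at"]),round(m["confidence"],2),ray(c,m["at"],z)[:2]) for m in mark_of(n,q)[:4]])
E
```

```text
pics
[0.2488 0.4902 0.2382] [-0.7311 -3.0547  0.002 ] 1.0027717301678782 0.0
scene cam [ 1.151  -0.1609  0.9633] 477.93313746326794
[[ 0.243   0.9699 -0.016 ]
 [ 0.7672 -0.2023 -0.6087]
 [-0.5936  0.1356 -0.7933]]
upper_half [(array([290., 204.]), 0.86, array([ 0.4541, -0.0467])), (array([297., 253.]), 0.8, array([ 0.5959, -0.0616])), (array([391., 211.]), 0.67, array([0.5372, 0.1846])), (array([411., 121.]), 0.58, array([0.2578, 0.3477]))]
lower_face [(array([223., 257.]), 0.64, array([ 0.5729, -0.226 ]))]
cup_near []
salt_shaker [(array([441., 197.]), 0.84, array([0.5139, 0.3299]))]
sugar_jar [(array([368., 247.]), 0.92, array([0.6081, 0.1057])), (array([400., 213.]), 0.63, array([0.5338, 0.2136]))]
trivet [(array([226., 265.]), 0.97, array([ 0.5691, -0.225 ]))]
mat [(array([401., 214.]), 0.76, array([0.5364, 0.2145]))]
top cam [ 0.3711 -0.0064  1.069 ] 438.7325638871542
[[-0.0206 -0.9997 -0.0128]
 [-0.9915  0.022  -0.1281]
 [ 0.1283  0.0101 -0.9917]]
upper_half [(array([174., 311.]), 0.83, array([0.2486, 0.3414])), (array([338., 220.]), 0.77, array([ 0.4527, -0.0454])), (array([239., 182.]), 0.68, array([0.5479, 0.1912]))]
lower_face [(array([414., 169.]), 0.56, array([ 0.5678, -0.2267]))]
cup_near [(array([244., 242.]), 0.67, array([0.4053, 0.1834]))]
salt_shaker [(array([181., 194.]), 0.52, array([0.5259, 0.3378]))]
sugar_jar [(array([272., 161.]), 0.75, array([0.6042, 0.1135]))]
trivet [(array([405., 174.]), 0.75, array([ 0.5642, -0.2149]))]
mat [(array([228., 186.]), 0.62, array([0.5431, 0.2238])), (array([406., 169.]), 0.26, array([ 0.5759, -0.2179]))]
```

View pics/scene1.png

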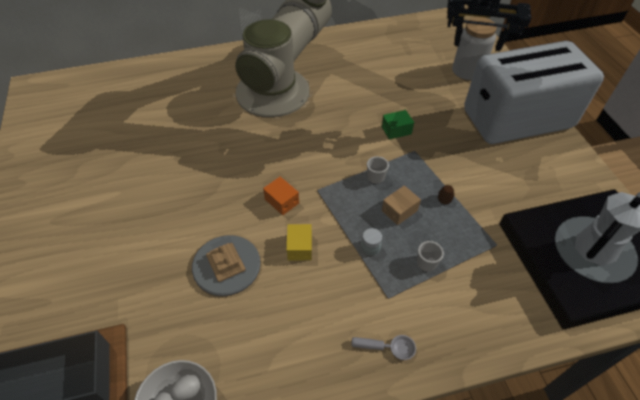

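View pics/top1.png

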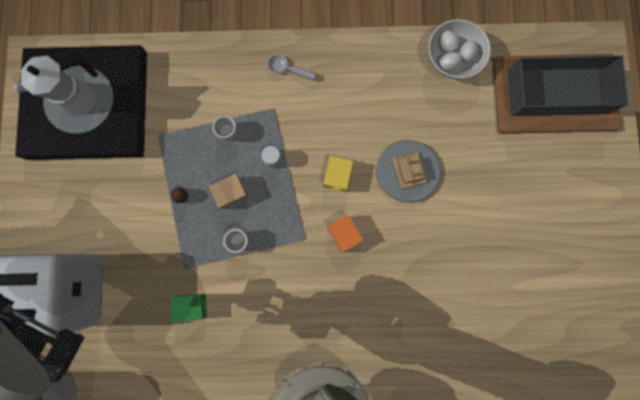

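Candidates for upper_half: birch (402,205) in scene / (228,191) in top, on the mat among the cups; green (398,124), orange (281,194) and yellow (299,242) are look-alikes of the wrong colour and off the mat. The birch one fits. I'll confirm it in an enlarged crop, along with the lower half.

```bash
python3 - <<'E'
import cv2,numpy as np
s=cv2.imread("pics/scene1.png");t=cv2.imread("pics/top1.png")
def cr(i,x,y,w=50,h=37,k=8): return cv2.resize(i[y-h//2:y+h//2+1,x-w//2:x+w//2],(400,296),interpolation=cv2.INTER_CUBIC)
a=np.vstack([np.hstack([cr(t,228,191),cr(s,402,205)]),np.hstack([cr(t,410,170),cr(s,225,262)])])
cv2.imwrite("pics/crop1.png",cv2.convertScaleAbs(a,alpha=1.3))
E
```

```text
(no output)
```

View pics/crop1.png

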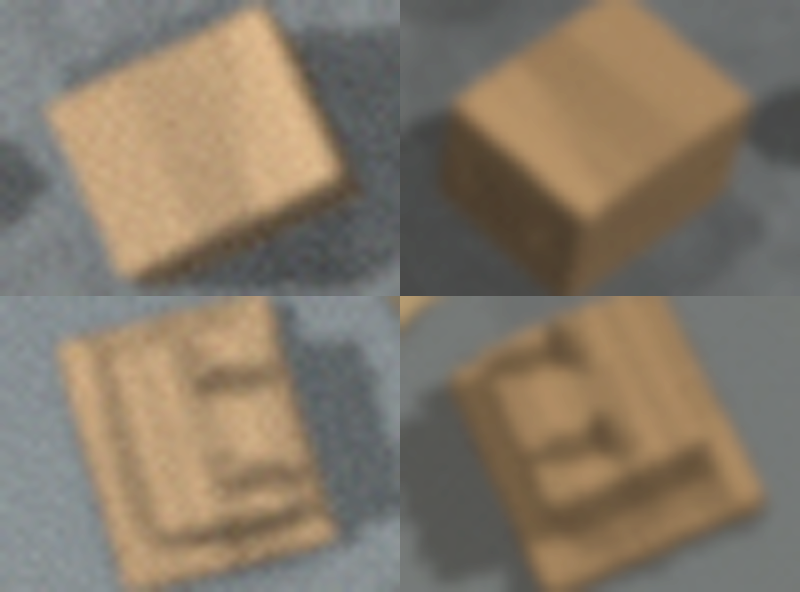

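The crop confirms a plain birch block lying on the mat, with its hole end at lower left in the scene view. The lower half is on the trivet with its dowel line roughly vertical in the top image. Next I'll fit both poses.

```bash
cat > fit.py <<'E'
from h import *
from scipy.optimize import least_squares
np.set_printoptions(precision=4,suppress=True)
t=capture("top");s=capture("scene")
cv=lambda p,x0,y0:(np.array(p)/8-.5)+[x0,y0]
def fit(obs,g0):
    # obs: (cam, local xyz, pixel)
    def f(g):
        c,si=np.cos(g[2]),np.sin(g[2]);r=[]
        for cam,l,p in obs: r+=list(proj(cam,[g[0]+c*l[0]-si*l[1],g[1]+si*l[0]+c*l[1],l[2]])-p)
        return r
    o=least_squares(f,g0,loss="soft_l1");print(o.x,np.degrees(o.x[2]),"rms",np.sqrt(np.mean(np.square(f(o.x)))));print(np.array(f(o.x)).reshape(-1,2).round(1).tolist());return o.x
if __name__=="__main__":
    # upper: local a = block x(56), b = block z(70), centre; top z .050
    T=[((28,35),(45,105)),((28,-35),(258,8)),((-28,-35),(345,175)),((-28,35),(125,280))]
    T=[((a,b),p) for (a,b),p in zip([(28,35),(28,-35),(-28,-35),(-28,35)],[(45,105),(258,8),(345,175),(125,280)])]
    S=[((-28,-35),(55,105)),((-28,35),(220,-5)),((28,35),(350,100)),((28,-35),(190,220))]
    obs=[(t,(a/1e3,b/1e3,.05),cv(p,203,173)) for (a,b),p in T]+[(s,(a/1e3,b/1e3,.05),cv(p,377,187)) for (a,b),p in S]
    fit(obs,[.53,.21,.42]); fit(obs[:4],[.53,.21,.42]); fit(obs[4:],[.53,.21,.42])
    # foot: local a along dowel 80, b 66; z .023
    F=[((40,33),(60,345-296)),((-40,33),(130,590-296)),((-40,-33),(335,535-296)),((40,-33),(275,300-296))]
    G=[((-40,-33),(55,385-296)),((40,-33),(150,590-296)),((40,33),(360,505-296))]
    o1=[(t,(a/1e3,b/1e3,.023),cv(p,385,152)) for (a,b),p in F];o2=[(s,(a/1e3,b/1e3,.023),cv(p,200,244)) for (a,b),p in G]
    fit(o1+o2,[.57,-.225,.28]);fit(o1,[.57,-.225,.28]);fit(o2,[.57,-.225,.28])
    for n,c in(("top",t),("scene",s)):
        for q,z in(("cup_far",.004),("salt_shaker",.004),("sugar_jar",.004)):
            b=[x for x in spot_in(n,q)[:3]];print(n,q,[np.round(x["box"]) .tolist()for x in b],[ray(c,[(x["box"][0]+x["box"][2])/2,(x["box"][1]+x["box"][3])/2],.027)[:2].round(3).tolist() for x in b])
E
python3 fit.py
```

```text
[0.5266 0.2148 0.4321] 24.75727589950204 rms 0.5336862277421554
[[0.6, 0.2], [0.9, -0.5], [-0.1, -0.3], [0.4, -0.4], [0.3, -0.5], [0.2, -1.2], [0.8, -0.3], [0.2, -0.2]]
[0.526  0.2159 0.4342] 24.880484675684112 rms 0.3234043390921549
[[0.1, 0.5], [0.4, -0.3], [-0.5, -0.1], [-0.1, -0.1]]
[0.5278 0.2134 0.4333] 24.825402595795435 rms 0.33745446695215486
[[-0.1, 0.0], [-0.2, -0.7], [0.5, 0.2], [-0.1, 0.3]]
[ 0.5716 -0.2218  0.2117] 12.131307609788326 rms 0.9721475998667167
[[0.4, -1.1], [0.0, -0.0], [1.0, 0.5], [-0.2, -1.7], [-0.1, -2.1], [-0.2, 0.3], [1.5, -1.0]]
[ 0.5703 -0.2211  0.2124] 12.172031351444595 rms 0.691047571855373
[[0.1, -0.5], [-0.3, 0.5], [0.7, 1.1], [-0.5, -1.1]]
[ 0.5738 -0.2229  0.218 ] 12.49296913963701 rms 0.9040702523711935
[[-0.5, -1.1], [-0.4, 1.3], [1.3, -0.2]]
top cup_far [] []
top salt_shaker [[170.0, 188.0, 185.0, 202.0]] [[0.522, 0.339]]
top sugar_jar [[259.0, 151.0, 285.0, 166.0]] [[0.605, 0.111]]
scene cup_far [[416.0, 240.0, 443.0, 274.0]] [[0.681, 0.224]]
scene salt_shaker [[437.0, 183.0, 454.0, 200.0]] [[0.516, 0.336]]
scene sugar_jar [[359.0, 226.0, 381.0, 258.0]] [[0.61, 0.108]]
```

```bash
cat > to.py <<'E'
from h import *
import sys
np.set_printoptions(precision=4,suppress=True)
# usage: to.py x y z headingY(deg of tool y) tilt(deg about tool y; x= heading+90 horizontally when 0)
x,y,z,h,ti=map(float,sys.argv[1:6])
st=get_state();Rc=R.from_rotvec(st["orientation"]);h=np.radians(h)
X=[-np.sin(h),np.cos(h),0];Y=[np.cos(h),np.sin(h),0]
Rt=R.from_matrix(np.array([X,Y,[0,0,-1]]).T)*R.from_euler("y",ti,degrees=True)
d=np.array([x,y,z])-st["position"]
print("t",st["t"],"pos",np.array(st["position"]),"q",np.array(st["joint_positions"]),"F",np.array(st["wrist_force"]),"w",st["gripper_width"],st["finger_force"])
print("travel now-axes mm",Rc.inv().apply(d)*1e3,"| target-axes mm",Rt.inv().apply(d)*1e3)
print("twist rotvec",(Rc.inv()*Rt).as_rotvec(),"rot err deg",np.degrees((Rc.inv()*Rt).magnitude()))
E
A='{"travel":[-33,-8.7,0],"twist":[0,0,0],"grip":0}'
python3 -m crank '[{"travel":[-33,-8.7,0],"twist":[0,0,0],"grip":0},{"travel":[-33,-8.7,0],"twist":[0,0,0],"grip":0},{"travel":[-33,-8.7,0],"twist":[0,0,0],"grip":0},{"travel":[-33,-8.7,0],"twist":[0,0,0],"grip":0},{"travel":[-33,-8.7,0],"twist":[0,0,0],"grip":0}]'
python3 -m crank '[{"travel":[-33,-8.7,0],"twist":[0,0,0],"grip":0},{"travel":[-33,-8.7,0],"twist":[0,0,0],"grip":0},{"travel":[-33,-8.7,0],"twist":[0,0,0],"grip":0},{"travel":[-33,-8.7,0],"twist":[0,0,0],"grip":0},{"travel":[-33,-8.7,0],"twist":[0,0,0],"grip":0}]'
python3 -m crank '[{"travel":[0,0,0],"twist":[0,0,0.11],"grip":0},{"travel":[0,0,0],"twist":[0,0,0.11],"grip":0},{"travel":[0,0,0],"twist":[0,0,0.11],"grip":0},{"travel":[0,0,0],"twist":[0,0,0.11],"grip":0},{"travel":[0,0,0],"twist":[0,0,0.11],"grip":0}]'
python3 -m crank '[{"travel":[0,0,0],"twist":[0,0,0.11],"grip":0},{"travel":[0,0,0],"twist":[0,-0.12,0],"grip":0},{"travel":[0,0,0],"twist":[0,-0.12,0],"grip":0},{"travel":[0,0,0],"twist":[0,-0.12,0],"grip":0},{"travel":[0,0,0],"twist":[0,-0.12,0],"grip":0}]'
python3 to.py .5041 .2634 .1154 24.8 -30
```

```text
t: 1.62
position: [0.3774, 0.3757, 0.2389]
orientation: [0.731, 3.055, 0.0]
wrist_force: [0.7, -0.1, 0.4]
gripper_width: 1.0
finger_force: 0.0
t: 2.03
position: [0.505, 0.2621, 0.2389]
orientation: [0.731, 3.055, 0.0]
wrist_force: [0.4, 0.6, -0.0]
gripper_width: 1.002
finger_force: 0.0
t: 2.45
position: [0.5039, 0.2633, 0.2387]
orientation: [-1.541, -2.738, 0.0]
wrist_force: [0.2, 0.2, 0.4]
gripper_width: 0.999
finger_force: 0.0
t: 2.87
position: [0.5041, 0.2636, 0.2397]
orientation: [1.45, 2.287, -0.356]
wrist_force: [-1.1, -0.5, 0.1]
gripper_width: 0.997
finger_force: 0.0
t 2.8667 pos [0.5041 0.2636 0.2397] q [ 0.4803  0.4621  1.2458 -0.4884  1.4654  0.1   ] F [-1.1342 -0.5104  0.0676] w 0.9971954186986106 0.0
travel now-axes mm [ 57.9116  -0.465  110.0308] | target-axes mm [ 62.0312  -0.1283 107.763 ]
twist rotvec [ 0.0064 -0.0378  0.006 ] rot err deg 2.2261531737298252
```

```bash
python3 -m crank '[{"travel":[0,0,0],"twist":[0.006,-0.038,0.006],"grip":0},{"travel":[15.5,0,27],"twist":[0,0,0],"grip":0},{"travel":[15.5,0,27],"twist":[0,0,0],"grip":0},{"travel":[15.5,0,27],"twist":[0,0,0],"grip":0},{"travel":[15.5,0,27],"twist":[0,0,0],"grip":0}]'
python3 to.py .5293 .2089 .0115 24.8 -30
```

```text
t: 3.28
position: [0.5032, 0.2639, 0.113]
orientation: [1.443, 2.259, -0.384]
wrist_force: [0.7, 0.5, 0.4]
gripper_width: 1.0
finger_force: 0.0
t 3.2833 pos [0.5032 0.2639 0.113 ] q [ 0.4935  0.5995  1.4136 -0.5537  1.22    0.2787] F [0.7421 0.4913 0.4158] w 0.9997387927874627 0.0
travel now-axes mm [ -2.6392   0.777  118.2883] | target-axes mm [ -1.9291   0.618  118.303 ]
twist rotvec [-0.0014 -0.006   0.0012] rot err deg 0.35858564931515513
```

```bash
python3 - <<'E'
from h import *
c=capture("scene");i=c["img"][110:290,290:530,::-1];cv2.imwrite("pics/pre.png",cv2.resize(i,None,fx=3,fy=3,interpolation=cv2.INTER_CUBIC))
st=get_state();print(proj(c,np.array(st["position"])))
E
```

```text
[421.05657797 171.65912746]
```

View pics/pre.png

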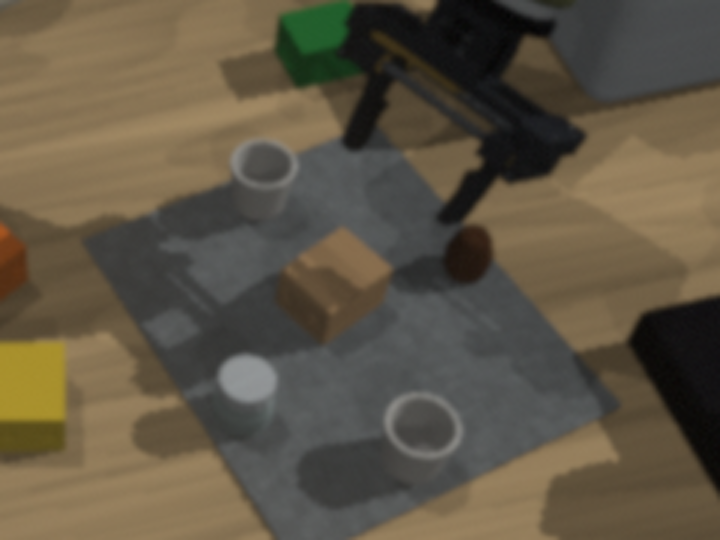

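The gripper tips are at about crop (352,145)/(452,218), lined up with the block, and all the cups are clear. I'll reduce the tilt to 24° to give more room over cup_near, then approach.

```bash
python3 -m crank '[{"travel":[0,0,0],"twist":[0,0.05,0],"grip":0},{"travel":[0,0,0],"twist":[0,0.05,0],"grip":0},{"travel":[0,0,0],"twist":[0,0,0],"grip":0},{"travel":[0,0,0],"twist":[0,0,0],"grip":0},{"travel":[0,0,0],"twist":[0,0,0],"grip":0}]'
python3 to.py .5285 .2105 .0126 24.8 -24
```

```text
t: 3.75
position: [0.5035, 0.2637, 0.1148]
orientation: [1.493, 2.335, -0.32]
wrist_force: [1.0, -0.0, -0.8]
gripper_width: 1.003
finger_force: 0.0
t 3.75 pos [0.5035 0.2637 0.1148] q [ 0.4548  0.5762  1.4153 -0.4521  1.199   0.1987] F [ 1.0058 -0.0335 -0.8173] w 1.0027007346897345 0.0
travel now-axes mm [-12.0784   0.5955 117.2678] | target-axes mm [-12.129    0.4046 117.2634]
twist rotvec [-0.0017  0.0004  0.0007] rot err deg 0.10865743511109137
```

```bash
python3 -m crank '[{"travel":[-6,0.3,23],"twist":[0,0,0],"grip":0},{"travel":[-6,0.3,23],"twist":[0,0,0],"grip":0},{"travel":[0,0,24],"twist":[0,0,0],"grip":0},{"travel":[0,0,24],"twist":[0,0,0],"grip":0},{"travel":[0,0,23],"twist":[0,0,0],"grip":0}]' 30
python3 -m crank '[{"travel":[0,0,0],"twist":[0,0,0],"grip":60},{"travel":[0,0,0],"twist":[0,0,0],"grip":60},{"travel":[0,0,0],"twist":[0,0,0],"grip":90},{"travel":[0,0,0],"twist":[0,0,0],"grip":120},{"travel":[0,0,0],"twist":[0,0,0],"grip":140}]' 30
python3 to.py .5285 .2105 .0126 24.8 -24
```

```text
t: 4.17
position: [0.5283, 0.2106, 0.0114]
orientation: [1.492, 2.336, -0.32]
wrist_force: [0.3, 0.3, -0.3]
gripper_width: 1.004
finger_force: 0.0
t: 4.58
position: [0.5284, 0.2114, 0.0133]
orientation: [1.492, 2.336, -0.318]
wrist_force: [-2.4, -0.5, 0.7]
gripper_width: 0.65
finger_force: 0.8
t 4.5833 pos [0.5284 0.2114 0.0133] q [ 0.352   0.705   1.5301 -0.5247  0.9413  0.2393] F [-2.3659 -0.5226  0.7007] w 0.6497413361712292 0.7557922610521928
travel now-axes mm [-0.4979 -0.2429  1.002 ] | target-axes mm [-0.4976 -0.2428  1.0022]
twist rotvec [-0.0005 -0.0005  0.001 ] rot err deg 0.0716323163510947
```

```bash
python3 -m crank '[{"travel":[0,0,0],"twist":[0,0,0],"grip":255},{"travel":[0,0,0],"twist":[0,0,0],"grip":255},{"travel":[0,0,0],"twist":[0,0,0],"grip":255},{"travel":[-4,0,-9],"twist":[0,0,0],"grip":255},{"travel":[-12,0,-27],"twist":[0,0,0],"grip":255}]' 45
python3 -m crank '[{"travel":[-12,0,-27],"twist":[0,0,0],"grip":255},{"travel":[-12,0,-27],"twist":[0,0,0],"grip":255},{"travel":[-12,0,-27],"twist":[0,0,0],"grip":255},{"travel":[-12,0,-27],"twist":[0,0,0],"grip":255},{"travel":[-12,0,-27],"twist":[0,0,0],"grip":255}]'
python3 to.py .55 -0.25 .2 12 66
```

```text
t: 5.0
position: [0.5265, 0.2103, 0.0494]
orientation: [1.494, 2.341, -0.328]
wrist_force: [-0.4, -0.4, -1.0]
gripper_width: 0.633
finger_force: 45.0
t: 5.42
position: [0.5281, 0.2109, 0.2015]
orientation: [1.493, 2.337, -0.319]
wrist_force: [0.5, 0.0, -2.0]
gripper_width: 0.632
finger_force: 45.0
t 5.4167 pos [0.5281 0.2109 0.2015] q [ 0.3511  0.4676  1.3308 -0.4291  1.332   0.0181] F [ 0.4569  0.0139 -1.9979] w 0.6323775830364757 44.98427810438443
travel now-axes mm [-390.0518 -173.5224  175.0375] | target-axes mm [-186.545   -74.3673 -415.4022]
twist rotvec [-0.0916  1.5625  0.2308] rot err deg 90.64815538571959
```

```bash
python3 -m crank '[{"travel":[0,0,0],"twist":[0,0.12,0],"grip":255},{"travel":[0,0,0],"twist":[0,0.12,0],"grip":255},{"travel":[0,0,0],"twist":[0,0.12,0],"grip":255},{"travel":[0,0,0],"twist":[0,0.12,0],"grip":255},{"travel":[0,0,0],"twist":[0,0.12,0],"grip":255}]'
python3 -m crank '[{"travel":[0,0,0],"twist":[0,0.12,0],"grip":255},{"travel":[0,0,0],"twist":[0,0.12,0],"grip":255},{"travel":[0,0,0],"twist":[0,0.12,0],"grip":255},{"travel":[0,0,0],"twist":[0,0.12,0],"grip":255},{"travel":[0,0,0],"twist":[0,0.12,0],"grip":255}]'
python3 to.py .55 -0.25 .2 12 66
```

```text
t: 5.83
position: [0.5286, 0.2111, 0.201]
orientation: [-1.604, -2.512, -0.152]
wrist_force: [0.1, -0.3, -2.2]
gripper_width: 0.629
finger_force: 45.0
t: 6.25
position: [0.5289, 0.2105, 0.2006]
orientation: [-1.305, -2.043, -0.543]
wrist_force: [0.1, 0.6, -1.4]
gripper_width: 0.634
finger_force: 45.0
t 6.25 pos [0.5289 0.2105 0.2006] q [-0.1132  0.5718  1.3072  0.6573  1.7072 -0.6066] F [ 0.0592  0.5775 -1.4027] w 0.6339783306683008 44.9842265190091
travel now-axes mm [-301.6973 -174.1382 -301.8834] | target-axes mm [-185.5348  -75.1141 -415.2272]
twist rotvec [-0.1851  0.3634  0.1278] rot err deg 24.490187807209793
```

```bash
python3 -m crank '[{"travel":[0,0,0],"twist":[-0.046,0.091,0.032],"grip":255},{"travel":[0,0,0],"twist":[-0.046,0.091,0.032],"grip":255},{"travel":[0,0,0],"twist":[-0.046,0.091,0.032],"grip":255},{"travel":[0,0,0],"twist":[-0.046,0.091,0.032],"grip":255},{"travel":[0,0,0],"twist":[0,0,0],"grip":255}]'
python3 to.py .5692 -0.2086 .2 12 66
```

```text
t: 6.67
position: [0.528, 0.2098, 0.1981]
orientation: [-1.326, -1.626, -0.853]
wrist_force: [-0.9, -0.8, -2.0]
gripper_width: 0.629
finger_force: 45.0
t 6.6667 pos [0.528  0.2098 0.1981] q [-0.2291  0.6227  1.4792  0.9859  1.6996 -0.6571] F [-0.8704 -0.7848 -2.0153] w 0.6288325714774917 44.9835959073971
travel now-axes mm [-168.7226  -45.5028 -382.4362] | target-axes mm [-168.2374  -46.6795 -382.5081]
twist rotvec [-0.0002  0.0004 -0.0075] rot err deg 0.43276376389483295
```

```bash
python3 -m crank '[{"travel":[-15,-4,-34],"twist":[0,0,0],"grip":255},{"travel":[-15,-4,-34],"twist":[0,0,0],"grip":255},{"travel":[-15,-4,-34],"twist":[0,0,0],"grip":255},{"travel":[-15,-4,-34],"twist":[0,0,0],"grip":255},{"travel":[-15,-4,-34],"twist":[0,0,0],"grip":255}]'
python3 -m crank '[{"travel":[-15,-4,-34],"twist":[0,0,0],"grip":255},{"travel":[-15,-4,-34],"twist":[0,0,0],"grip":255},{"travel":[-15,-4,-34],"twist":[0,0,0],"grip":255},{"travel":[-15,-4,-34],"twist":[0,0,0],"grip":255},{"travel":[-15,-4,-34],"twist":[0,0,0],"grip":255}]'
python3 to.py .5692 -0.2086 .2 12 66
```

```text
t: 7.08
position: [0.5479, 0.0234, 0.2017]
orientation: [-1.324, -1.639, -0.849]
wrist_force: [0.1, -0.1, -0.9]
gripper_width: 0.629
finger_force: 45.0
t: 7.5
position: [0.5671, -0.1625, 0.2035]
orientation: [-1.326, -1.638, -0.849]
wrist_force: [0.9, -0.1, -1.1]
gripper_width: 0.629
finger_force: 45.0
t 7.5 pos [ 0.5671 -0.1625  0.2035] q [-0.7215  0.8377  0.9689  0.7542  2.2325 -0.7465] F [ 0.8573 -0.1354 -1.0756] w 0.6293402848288167 44.98387211904628
travel now-axes mm [-22.0881  -7.6664 -39.9001] | target-axes mm [-21.691   -7.5583 -40.1379]
twist rotvec [-0.0035  0.0096 -0.0015] rot err deg 0.5943471401900123
```

```bash
cat > edge.py <<'E'
from h import *
from scipy.optimize import differential_evolution
from scipy.ndimage import map_coordinates
def rect(a,b,z): 
    p=[(a,b,z),(-a,b,z),(-a,-b,z),(a,-b,z)];return [(p[i],p[(i+1)%4]) for i in range(4)]
def score(g,segs,cams,grads):
    c,s=np.cos(g[2]),np.sin(g[2]);M=np.array([[c,-s,0,g[0]],[s,c,0,g[1]],[0,0,1,g[3] if len(g)>3 else 0]]);tot=0
    for cam,(gx,gy) in zip(cams,grads):
        P=cam["mtx"]@cam["view"][:3]
        for p,q in segs:
            w=np.linspace(.04,.96,25)[:,None];L=np.array(p)*(1-w)+np.array(q)*w
            X=np.c_[L@M[:,:3].T+M[:,3],np.ones(25)];u=X@P.T;u=u[:,:2]/u[:,2:]
            d=u[-1]-u[0];n=np.array([-d[1],d[0]])/np.hypot(*d)
            a=map_coordinates(gx,u[:,::-1].T,order=1);b=map_coordinates(gy,u[:,::-1].T,order=1)
            tot+=min(abs(np.mean(a*n[0]+b*n[1])),35)
    return -tot
def run(segs,cams,imgs,g0,w):
    gr=[]
    for im in imgs:
        k=cv2.GaussianBlur(im,(0,0),.8).astype(float).mean(2);gr.append((cv2.Sobel(k,-1,1,0)/8*4,cv2.Sobel(k,-1,0,1)/8*4))
    o=differential_evolution(score,[(a-b,a+b) for a,b in zip(g0,w)],args=(segs,cams,gr),seed=1,maxiter=60,popsize=15)
    print(o.x.round(4),"deg",np.degrees(o.x[2]).round(2),"score",round(o.fun,1));return o.x
E
python3 - <<'E'
from edge import *
t=capture("top");s=capture("scene");it,is_=cv2.imread("pics/top1.png"),cv2.imread("pics/scene1.png")
foot=rect(.04,.033,.023);face=rect(.028,.023,.045);base=rect(.028,.023,.023)
for nm,sg in(("foot",foot),("foot+face",foot+face),("face",face)):
    for c,i in(([t],[it]),([s],[is_]),([t,s],[it,is_])):
        print(nm,len(c),end=" ");run(sg,c,i,[.572,-.222,.23],[.01,.01,.12])
for q in ("lower_face","trivet"):
    for c,n in((t,"top"),(s,"scene")): print(q,n,[ (ray(c,m["at"],.045 if q[0]=="l" else 0)[:2].round(4),m["confidence"]) for m in mark_of(n,q)[:1]])
a=np.hstack([cv2.resize(t["img"][145:200,375:455],(400,275),interpolation=2),cv2.resize(s["img"][200:290,170:290],(400,300),interpolation=2)[:275]])[:,:,::-1]
cv2.imwrite("pics/above.png",cv2.convertScaleAbs(a,alpha=1.3))
E
```

```text
foot 1 [ 0.5657 -0.221   0.2453] deg 14.05 score -68.5
foot 1 [ 0.5719 -0.2241  0.2627] deg 15.05 score -45.9
foot 2 [ 0.5715 -0.2206  0.2268] deg 13.0 score -98.6
foot+face 1 [ 0.5715 -0.2203  0.2348] deg 13.45 score -169.1
foot+face 1 [ 0.5716 -0.2238  0.2501] deg 14.33 score -111.6
foot+face 2 [ 0.5714 -0.2211  0.2267] deg 12.99 score -263.9
face 1 [ 0.5713 -0.221   0.2428] deg 13.91 score -106.0
face 1 [ 0.5736 -0.2236  0.2865] deg 16.41 score -67.0
face 2 [ 0.5713 -0.2215  0.2178] deg 12.48 score -166.9
lower_face top []
lower_face scene [(array([ 0.5704, -0.2246]), 0.93)]
trivet top []
trivet scene [(array([0.6123, 0.1076]), 0.64)]
```

View pics/above.png

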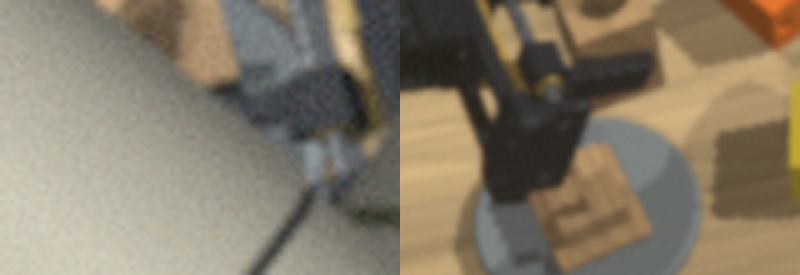

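The lower half and trivet are visible to the scene camera, and the held block is at upper right of the crop with its hollow up. The lower half's pose is about (.5715,-.222), heading 13.7°.

```bash
python3 to.py .5683 -0.2087 .2 13.7 66
python3 -m crank '[{"travel":[-11,-3.9,-20],"twist":[-0.015,0.004,0.005],"grip":255},{"travel":[-11,-3.9,-20],"twist":[-0.015,0.004,0.005],"grip":255},{"travel":[0,0,0],"twist":[0,0,0],"grip":255},{"travel":[0,0,0],"twist":[0,0,0],"grip":255},{"travel":[0,0,0],"twist":[0,0,0],"grip":255}]'
python3 to.py .5683 -0.2087 .14 13.7 66
```

```text
t 7.8 pos [ 0.5671 -0.1597  0.2031] q [-0.7189  0.8365  0.9751  0.7565  2.2291 -0.7467] F [-0.0257 -0.7785 -1.4026] w 0.6331173353171573 44.984016465896275
travel now-axes mm [-22.7047  -9.1231 -42.5924] | target-axes mm [-22.2938 -10.4323 -42.5089]
twist rotvec [ 0.0236  0.0065 -0.0136] rot err deg 1.6035893248080755
t: 8.22
position: [0.5686, -0.2056, 0.1992]
orientation: [-1.346, -1.614, -0.877]
wrist_force: [0.4, 0.8, -0.5]
gripper_width: 0.63
finger_force: 45.0
t 8.2167 pos [ 0.5686 -0.2056  0.1992] q [-0.7731  0.8808  0.893   0.7698  2.2768 -0.7301] F [ 0.4441  0.8458 -0.4681] w 0.6301204726810768 44.98406797967618
travel now-axes mm [-55.3637  -0.9144  21.2151] | target-axes mm [-55.2851  -1.0716  21.4118]
twist rotvec [ 0.0539 -0.0026 -0.0236] rot err deg 3.3748245192629143
```

```bash
python3 -m crank '[{"travel":[0,0,0],"twist":[0.054,-0.003,-0.024],"grip":255},{"travel":[-18.5,-0.3,7],"twist":[0,0,0],"grip":255},{"travel":[-18.5,-0.3,7],"twist":[0,0,0],"grip":255},{"travel":[-18.5,-0.3,7],"twist":[0,0,0],"grip":255},{"travel":[0,0,0],"twist":[0,0,0],"grip":255}]'
python3 to.py .5683 -0.2087 .102 13.7 66
python3 - <<'E'
from edge import *
s=capture("scene");t=capture("top")
for n,c in(("scene",s),("top",t)): print(n,[(np.round(m["at"]),ray(c,m["at"],.11)[:2].round(4),round(m["confidence"],2)) for m in mark_of(n,"upper_half")[:3]])
a=np.hstack([cv2.resize(s["img"][200:290,170:270],(500,450),interpolation=2),cv2.resize(t["img"][130:220,370:430],(300,450),interpolation=2)])[:,:,::-1]
cv2.imwrite("pics/above2.png",cv2.convertScaleAbs(a,alpha=1.3))
cv2.imwrite("pics/s2.png",s["img"][:,:,::-1]);cv2.imwrite("pics/t2.png",t["img"][:,:,::-1])
E
```

```text
t: 8.63
position: [0.568, -0.2086, 0.1369]
orientation: [-1.292, -1.641, -0.839]
wrist_force: [-1.0, 0.3, -2.3]
gripper_width: 0.635
finger_force: 45.0
t 8.6333 pos [ 0.568  -0.2086  0.1369] q [-0.7612  0.9639  0.8962  0.6829  2.2449 -0.8453] F [-1.032   0.2721 -2.2909] w 0.6346851409132385 44.983606115856674
travel now-axes mm [-31.9614   0.3449  13.8931] | target-axes mm [-31.9017   0.2259  14.0319]
twist rotvec [-0.0016 -0.0043 -0.003 ] rot err deg 0.31647078702605336
scene [(array([287., 203.]), array([ 0.5142, -0.0622]), 0.93), (array([297., 253.]), array([ 0.6452, -0.0702]), 0.89), (array([218., 240.]), array([ 0.5712, -0.2245]), 0.87)]
top [(array([339., 158.]), array([ 0.5827, -0.0477]), 0.96), (array([170., 309.]), array([0.262 , 0.3222]), 0.93), (array([231., 134.]), array([0.6445, 0.1935]), 0.48)]
```

View pics/above2.png

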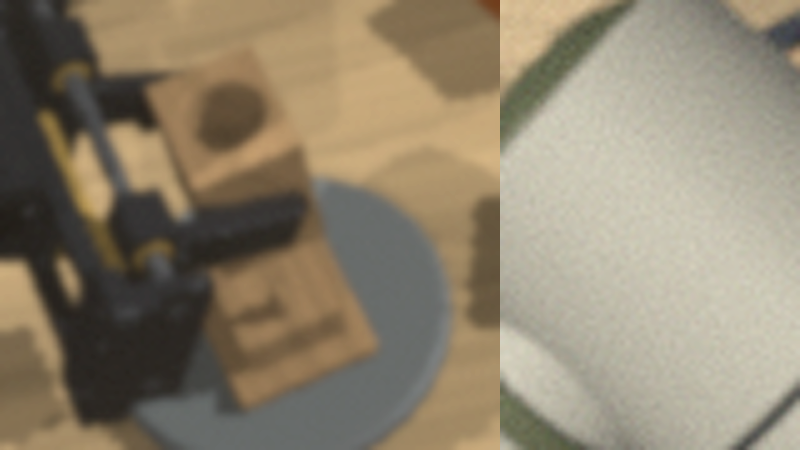

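The held block hangs upright above the lower half. Its hollow-side corners are at crop (147,87), (250,47), (303,155) and (197,195). I'll fit them against the scene-camera estimate of the lower half.

```bash
python3 - <<'E'
from fit import *
px=[(147,87),(250,47),(303,155),(197,195)]
loc=[(-28,-23),(-28,23),(28,23),(28,-23)]
for z in(.174,.177,.180):
    obs=[(s,(a/1e3,b/1e3,z),np.array(p)/5-.4+[170,200]) for (a,b),p in zip(loc,px)]
    fit(obs,[.57,-.222,.24])
from edge import run,rect
i=cv2.imread("pics/s2.png")
for z in(.174,.177,.180): run(rect(.028,.023,z)[:],[s],[i],[.571,-.2238,.24],[.008,.008,.1])
E
```

```text
[ 0.5741 -0.2223  0.2263] 12.96703996955073 rms 0.6135979618153425
[[-0.0, 0.8], [0.7, 0.3], [0.0, -1.2], [-0.6, -0.1]]
[ 0.5763 -0.2221  0.2253] 12.905878149552475 rms 0.6072218644938513
[[-0.1, 0.8], [0.7, 0.3], [0.1, -1.1], [-0.7, -0.1]]
[ 0.5785 -0.2218  0.2241] 12.842110758491106 rms 0.6041381922792483
[[-0.1, 0.7], [0.7, 0.2], [0.1, -1.1], [-0.7, -0.0]]
[ 0.5699 -0.2226  0.2349] deg 13.46 score -92.3
[ 0.5669 -0.2315  0.34  ] deg 19.48 score -103.9
[ 0.5667 -0.2244  0.3149] deg 18.04 score -98.3
```

```bash
python3 -m crank '[{"travel":[-10,0,3],"twist":[0,0,0],"grip":255},{"travel":[-10,0,4.4],"twist":[0,0,0],"grip":255},{"travel":[-10,0,4.4],"twist":[0,0,0],"grip":255},{"travel":[-2,0,1],"twist":[0,0,0],"grip":255},{"travel":[0,0,0],"twist":[0,0,0],"grip":255}]' 55
python3 to.py .5683 -0.2095 .092 13.7 66
python3 -m crank '[{"travel":[-1.8,0,0.8],"twist":[0,0,0],"grip":255},{"travel":[-1.8,0,0.8],"twist":[0,0,0],"grip":255},{"travel":[-1.8,0,0.8],"twist":[0,0,0],"grip":255},{"travel":[-1.8,0,0.8],"twist":[0,0,0],"grip":255},{"travel":[0,0,0],"twist":[0,0,0],"grip":255}]'
python3 to.py .5683 -0.2095 .088 13.7 66
```

```text
t: 9.35
position: [0.5685, -0.2116, 0.1037]
orientation: [-1.294, -1.643, -0.841]
wrist_force: [0.8, -0.2, -0.7]
gripper_width: 0.632
finger_force: 55.0
t 9.35 pos [ 0.5685 -0.2116  0.1037] q [-0.7642  1.0035  0.9063  0.6574  2.2046 -0.8877] F [ 0.8453 -0.2012 -0.6687] w 0.6317723575005306 54.98317976889666
travel now-axes mm [-9.8855  0.3105  6.6774] | target-axes mm [-9.8705  0.3002  6.7002]
twist rotvec [ 0.001  -0.0023 -0.0017] rot err deg 0.17736357913112655
t: 9.77
position: [0.5687, -0.2118, 0.097]
orientation: [-1.295, -1.646, -0.841]
wrist_force: [-0.7, 0.3, -2.1]
gripper_width: 0.628
finger_force: 55.0
t 9.7667 pos [ 0.5687 -0.2118  0.097 ] q [-0.7642  1.0109  0.9086  0.652   2.1949 -0.897 ] F [-0.6773  0.3135 -2.1474] w 0.6279906140675078 54.98344627849292
travel now-axes mm [-7.303   0.1259  5.7855] | target-axes mm [-7.302   0.1315  5.7866]
twist rotvec [ 0.0015 -0.0002 -0.0004] rot err deg 0.09135115139560751
```

```bash
python3 -m crank '[{"travel":[0.8,0.3,1.9],"twist":[0,0,0],"grip":255},{"travel":[-1.8,0,0.8],"twist":[0,0,0],"grip":255},{"travel":[-1.8,0,0.8],"twist":[0,0,0],"grip":255},{"travel":[0,0,0],"twist":[0,0,0],"grip":255},{"travel":[0,0,0],"twist":[0,0,0],"grip":255}]'
python3 to.py .5683 -0.2095 .088 13.7 66
python3 -m crank '[{"travel":[-1.8,0,0.8],"twist":[0,0,0],"grip":255},{"travel":[-1.8,0,0.8],"twist":[0,0,0],"grip":255},{"travel":[0,0,0],"twist":[0,0,0],"grip":255},{"travel":[0,0,0],"twist":[0,0,0],"grip":255},{"travel":[0,0,0],"twist":[0,0,0],"grip":255}]'
python3 to.py .5683 -0.2095 .085 13.7 66
```

```text
t: 10.18
position: [0.5686, -0.2097, 0.0932]
orientation: [-1.295, -1.646, -0.841]
wrist_force: [0.5, 0.5, -1.6]
gripper_width: 0.634
finger_force: 55.0
t 10.1833 pos [ 0.5686 -0.2097  0.0932] q [-0.7623  1.0134  0.9154  0.6496  2.1865 -0.9023] F [ 0.4638  0.4979 -1.6242] w 0.6337698337922129 54.98346923443023
travel now-axes mm [-4.6211 -0.2126  2.3578] | target-axes mm [-4.6206 -0.2108  2.3589]
twist rotvec [ 0.0015 -0.0002 -0.0004] rot err deg 0.08767835098752079
t: 10.6
position: [0.5686, -0.2098, 0.0893]
orientation: [-1.295, -1.646, -0.841]
wrist_force: [-0.6, 0.8, -1.1]
gripper_width: 0.635
finger_force: 55.0
t 10.6 pos [ 0.5686 -0.2098  0.0893] q [-0.7623  1.018   0.9166  0.647   2.1817 -0.9068] F [-0.5655  0.8339 -1.066 ] w 0.6351259580504122 54.98350213340018
travel now-axes mm [-3.8401 -0.2341  2.0627] | target-axes mm [-3.8401 -0.2316  2.063 ]
twist rotvec [ 0.0016  0.     -0.0002] rot err deg 0.09129413494016453
```

```bash
python3 -m crank '[{"travel":[-1.8,0,0.8],"twist":[0,0,0],"grip":255},{"travel":[-1.8,0,0.8],"twist":[0,0,0],"grip":255},{"travel":[0,0,0],"twist":[0,0,0],"grip":255},{"travel":[0,0,0],"twist":[0,0,0],"grip":255},{"travel":[0,0,0],"twist":[0,0,0],"grip":255}]'
python3 to.py .5683 -0.2095 .085 13.7 66
```

```text
t: 11.02
position: [0.5686, -0.2097, 0.0854]
orientation: [-1.295, -1.646, -0.841]
wrist_force: [0.2, -0.0, -1.5]
gripper_width: 0.629
finger_force: 55.0
t 11.0167 pos [ 0.5686 -0.2097  0.0854] q [-0.7623  1.0227  0.9179  0.6445  2.1769 -0.9112] F [ 0.2195 -0.045  -1.5267] w 0.6286535353892838 54.98330189846456
travel now-axes mm [-0.2399 -0.2273  0.4446] | target-axes mm [-0.2398 -0.2266  0.4449]
twist rotvec [ 0.0015 -0.     -0.0002] rot err deg 0.08982102483742956
```

```bash
python3 -m crank '[{"travel":[-1.8,0,0.8],"twist":[0,0,0],"grip":255},{"travel":[-1.8,0,0.8],"twist":[0,0,0],"grip":255},{"travel":[0,0,0],"twist":[0,0,0],"grip":255},{"travel":[0,0,0],"twist":[0,0,0],"grip":255},{"travel":[0,0,0],"twist":[0,0,0],"grip":255}]'
python3 -m crank '[{"travel":[-1.8,0,0.8],"twist":[0,0,0],"grip":255},{"travel":[0,0,0],"twist":[0,0,0],"grip":255},{"travel":[0,0,0],"twist":[0,0,0],"grip":255},{"travel":[0,0,0],"twist":[0,0,0],"grip":255},{"travel":[0,0,0],"twist":[0,0,0],"grip":255}]'
python3 to.py .5683 -0.2095 .078 13.7 66
```

```text
t: 11.43
position: [0.5686, -0.2098, 0.0815]
orientation: [-1.295, -1.646, -0.841]
wrist_force: [0.6, -0.2, -1.4]
gripper_width: 0.631
finger_force: 55.0
t: 11.85
position: [0.5686, -0.2098, 0.0796]
orientation: [-1.295, -1.646, -0.841]
wrist_force: [0.4, -0.5, -1.4]
gripper_width: 0.634
finger_force: 55.0
t 11.85 pos [ 0.5686 -0.2098  0.0796] q [-0.7623  1.0298  0.9196  0.6408  2.1697 -0.9177] F [ 0.3573 -0.5012 -1.4406] w 0.6335489990769447 54.98350313049741
travel now-axes mm [-1.2924 -0.237   0.9346] | target-axes mm [-1.2925 -0.2357  0.9348]
twist rotvec [ 0.0016  0.0001 -0.0002] rot err deg 0.09009112168739287
```

```bash
python3 -m crank '[{"travel":[-1.8,0,0.8],"twist":[0,0,0],"grip":255},{"travel":[0,0,0],"twist":[0,0,0],"grip":255},{"travel":[0,0,0],"twist":[0,0,0],"grip":255},{"travel":[0,0,0],"twist":[0,0,0],"grip":255},{"travel":[0,0,0],"twist":[0,0,0],"grip":255}]'
python3 -m crank '[{"travel":[-0.9,0,0.4],"twist":[0,0,0],"grip":255},{"travel":[0,0,0],"twist":[0,0,0],"grip":255},{"travel":[0,0,0],"twist":[0,0,0],"grip":255},{"travel":[0,0,0],"twist":[0,0,0],"grip":255},{"travel":[0,0,0],"twist":[0,0,0],"grip":255}]'
python3 -m crank '[{"travel":[-0.9,0,0.4],"twist":[0,0,0],"grip":255},{"travel":[0,0,0],"twist":[0,0,0],"grip":255},{"travel":[0,0,0],"twist":[0,0,0],"grip":255},{"travel":[0,0,0],"twist":[0,0,0],"grip":255},{"travel":[0,0,0],"twist":[0,0,0],"grip":255}]'
```

```text
t: 12.27
position: [0.5686, -0.2098, 0.0776]
orientation: [-1.295, -1.646, -0.841]
wrist_force: [-0.7, -0.3, -1.0]
gripper_width: 0.628
finger_force: 55.0
t: 12.68
position: [0.5686, -0.2098, 0.0766]
orientation: [-1.295, -1.646, -0.841]
wrist_force: [0.1, 0.3, -1.9]
gripper_width: 0.631
finger_force: 55.0
t: 13.1
position: [0.5686, -0.2098, 0.0756]
orientation: [-1.295, -1.646, -0.841]
wrist_force: [0.8, 0.5, -0.6]
gripper_width: 0.633
finger_force: 55.0
```

```bash
python3 -m crank '[{"travel":[-0.9,0,0.4],"twist":[0,0,0],"grip":255},{"travel":[0,0,0],"twist":[0,0,0],"grip":255},{"travel":[0,0,0],"twist":[0,0,0],"grip":255},{"travel":[0,0,0],"twist":[0,0,0],"grip":255},{"travel":[0,0,0],"twist":[0,0,0],"grip":255}]'
python3 -m crank '[{"travel":[-0.9,0,0.4],"twist":[0,0,0],"grip":255},{"travel":[0,0,0],"twist":[0,0,0],"grip":255},{"travel":[0,0,0],"twist":[0,0,0],"grip":255},{"travel":[0,0,0],"twist":[0,0,0],"grip":255},{"travel":[0,0,0],"twist":[0,0,0],"grip":255}]'
python3 -m crank '[{"travel":[-0.9,0,0.4],"twist":[0,0,0],"grip":255},{"travel":[0,0,0],"twist":[0,0,0],"grip":255},{"travel":[0,0,0],"twist":[0,0,0],"grip":255},{"travel":[0,0,0],"twist":[0,0,0],"grip":255},{"travel":[0,0,0],"twist":[0,0,0],"grip":255}]'
```

```text
t: 13.52
position: [0.5686, -0.2098, 0.0747]
orientation: [-1.295, -1.646, -0.842]
wrist_force: [0.8, 0.1, 1.0]
gripper_width: 0.63
finger_force: 55.0
t: 13.93
position: [0.5686, -0.2098, 0.0737]
orientation: [-1.295, -1.646, -0.842]
wrist_force: [0.1, -0.9, 3.3]
gripper_width: 0.632
finger_force: 55.0
t: 14.35
position: [0.5686, -0.2098, 0.0729]
orientation: [-1.294, -1.647, -0.842]
wrist_force: [-0.2, -0.3, 5.2]
gripper_width: 0.629
finger_force: 55.0
```

```bash
python3 - <<'E'
from h import *
s=capture("scene")
cv2.imwrite("pics/fit.png",cv2.convertScaleAbs(cv2.resize(s["img"][205:285,175:275,::-1],(750,600),interpolation=2),alpha=1.3))
cv2.imwrite("pics/s3.png",s["img"][:,:,::-1])
E
```

```text
(no output)
```

View pics/fit.png

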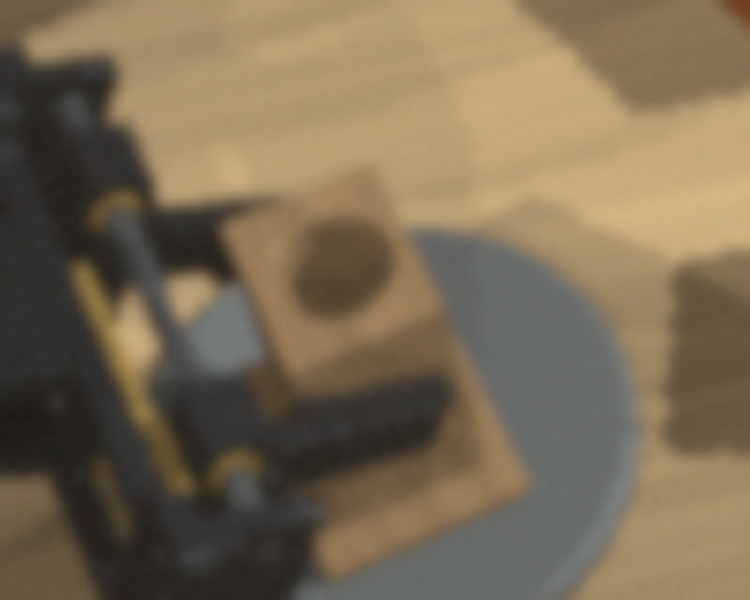

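The block is seated: contact came at the predicted face height, the stiffness matches the trivet at about 2.3 N/mm, there is no side load, and the block's edge is parallel to the foot's edge. It is now sunk about 3.2 mm, so I'll press on to about 5 mm.

```bash
python3 -m crank '[{"travel":[-0.9,0,0.4],"twist":[0,0,0],"grip":255},{"travel":[-0.8,0,0.35],"twist":[0,0,0],"grip":255},{"travel":[0,0,0],"twist":[0,0,0],"grip":255},{"travel":[0,0,0],"twist":[0,0,0],"grip":255},{"travel":[0,0,0],"twist":[0,0,0],"grip":255}]'
python3 -m crank '[{"travel":[0,0,0],"twist":[0,0,0],"grip":255},{"travel":[0,0,0],"twist":[0,0,0],"grip":255},{"travel":[0,0,0],"twist":[0,0,0],"grip":255},{"travel":[0,0,0],"twist":[0,0,0],"grip":255},{"travel":[0,0,0],"twist":[0,0,0],"grip":255}]'
python3 - <<'E'
from h import *
s=capture("scene");a=cv2.imread("pics/scene1.png")
cv2.imwrite("pics/end.png",np.hstack([cv2.resize(a[140:290,310:500],(390,308)),cv2.resize(s["img"][140:290,310:500,::-1],(390,308))]))
E
```

```text
t: 14.82
position: [0.5686, -0.2098, 0.0717]
orientation: [-1.294, -1.647, -0.842]
wrist_force: [-0.3, 0.2, 9.5]
gripper_width: 0.631
finger_force: 55.0
t: 15.23
position: [0.5686, -0.2098, 0.0716]
orientation: [-1.294, -1.647, -0.842]
wrist_force: [-0.6, -0.9, 7.6]
gripper_width: 0.63
finger_force: 55.0
```

View pics/end.png

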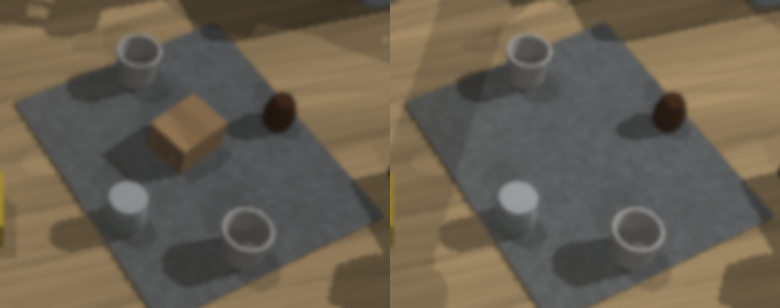

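Cups, shaker and jar are exactly where they were. I'll add a small final push, then hand in.

```bash
python3 -m crank '[{"travel":[-0.45,0,0.2],"twist":[0,0,0],"grip":255},{"travel":[0,0,0],"twist":[0,0,0],"grip":255},{"travel":[0,0,0],"twist":[0,0,0],"grip":255},{"travel":[0,0,0],"twist":[0,0,0],"grip":255},{"travel":[0,0,0],"twist":[0,0,0],"grip":255}]'
python3 -c "
from bench import *
print(sign_off())"
```

```text
t: 15.7
position: [0.5686, -0.2098, 0.0713]
orientation: [-1.293, -1.647, -0.843]
wrist_force: [-0.6, -0.2, 10.1]
gripper_width: 0.628
finger_force: 55.0
the job is handed in; nothing more can be done
None
```

The upper half is on the dowels, in line and by force and height seated flush, still gripped and pressed down about 5 mm (estimated from force and travel); the cups, salt shaker and sugar jar did not move, and I handed the job in at 15.7 s without seeing a verdict.

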